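Post a worn bottom bracket into the self-closing scrap box

TASK

Post the worn bottom bracket into the steel scrap box: with one finger push the upright red thumb plate over so that the self-closing flap lifts, and while that finger holds it open, push the bottom bracket along the tray with the other finger until it drops in; then let the flap fall shut and take the hand away. Only push: do not pick the part up. Leave the grease tub, the screwdriver and the tape where they are.

Things in the scene. Friction and masses are not known exactly. Their poses are not given: they have to be found in the camera images.
- scrap_box: Fixed green steel scrap box, 120 (x) x 320 (y) mm, its steel top (the tray) 125 mm above the bench. Origin on the bench, below the middle of the right-hand edge of the drop opening. +y: along the box, the way the part is pushed (roughly the robot's left); +x away from the robot; z up. The body reaches from x -60 to +60, y -180 to +140 (mm, as everywhere here).
- opening_edge (a point): Middle of the right-hand edge of the drop opening, level with the tray; box frame (0, 0, 125); axes as the box. To its right (box y -180 to 0) lies the flat tray with two guide rails 7 mm high, inner faces at box x +-19; the part lies between them. To its left the opening, box y 0 to 124, x +-32, into the hollow box, covered by the red flap.
- hinge (a point): Point on the flap's hinge axis at box (44, 0, 130); the axis runs along box y. Shaft and lugs reach 9 mm above the tray: fingertips 11 to 23 mm above it clear them. Shut, the flap is an inverted pan 80 mm wide (box x -40 to +44, y -5 to +131), top 28 mm above the tray; the part cannot push it open. Raised to 1 rad it stands up to 95 mm above the tray, only at box y over -5.
- flap (a joint): Angle of the red flap and its thumb plate, one piece (rad): 0 shut, plate upright; grows as the plate is pushed over in box +x (away from the robot) and the flap lifts; stop at 1.45. A spring shuts it when let go (closing moment 0.14 to 0.2 N m: 5 to 10 N on a fingertip 15 to 20 mm above the axis). The part passes below it from about 0.85 rad.
- thumb_plate (a point): Middle of the red thumb plate's rolled top edge (7 mm thick), 52 mm from the hinge axis; shut: box (44, -105, 182); at an angle: x = 44 + 52 sin, z = 130 + 52 cos. It stands beyond the tray, box y -175 to -35. A vertical finger pushes it over in +x from its robot side with its tip (angle = atan of tip's x past / z above the hinge axis) and may slide along it in y.
- bb_center (a point): Centre of the worn bottom bracket: loose black cartridge, 35 mm diameter, 68 mm long, its 17 mm spindle reaching 56 mm either side of the centre along its y axis; 0.25 kg. Lies between the rails along box y, axis 18 mm above the tray. Pushed on its right-hand (-y) spindle end it tips into the opening once its centre is 5 to 15 mm past the edge (box y 0).
- grease_tub: Blue grease tub, 72 mm in diameter, 62 mm high, standing left of the box; origin under its centre. To be left alone.
- screwdriver_red: Red screwdriver, 205 mm long, lying on the bench between robot and box; origin under its middle, handle to its +y. To be left alone.
- tape_electrical: Roll of black tape, 62 mm across, 19 mm high, lying flat between robot and box; origin under its centre. To be left alone.

How it is judged:
By the outcome, as a careful person would: the job done as asked, in the order asked, and still so for the second after the job is handed in, with the robot touching nothing.
It also fails if it takes over 42 s, if anything falls off the work surface, if the arm or the gripper's body presses on something with over 40 N, if the wrist force passes 120 N, or if a joint passes its speed limit or range.

ROBOT

A 7-joint arm with a two-finger parallel gripper is mounted at the origin on a cart in front of the work surface, level with it; the furniture and walls round the work are solid. World frame = base frame: x ahead of the robot, y to its left, z up, the work surface at z = 0. Lengths are in mm, angles in rad, forces in N, time in s.
With the tool pointing down it reaches from about 425 to 875 mm from the base axis. Payload 8.4 kg.
Tool frame: the origin (TCP) lies at the very end of the fingers, on their centre line; the grasp point (between the pads) lies 19 mm behind it (ctrl.grip_point_offset is the distance from the TCP to the grasp point, in mm); x points along the fingers, y is the direction in which the jaws open and shut, and the axes are right-handed (so a half turn about x gives the same grasp; the last joint's range is limited). The gripper opens to 85 mm and grips with 20 to 120 N. Pads are 22 mm wide; open, the fingers measure 114 mm over their backs; the gripper's body (76 mm by 85 mm) begins 54 mm behind the grasp point. The pads swing forward as they close: fully open they stand 13 mm farther back than shut.
Start: joints at [1.129, 0.333, 0.04, 1.465, -0.013, 1.343, -0.059], TCP at [218.458, -612.16, 231.308] pointing down, gripper open.
Joint ranges: [-2.58, 2.58], [-0.38, 2.09], [-1.3, 1.39], [0.25, 2.4], [-1.5, 4.64], [0.08, 2.09], [-2.65, 2.65]. Speed limits (rad/s): [2.22, 2.22, 2.79, 2.79, 3.14, 3.14, 3.14].

INTERFACE

Orientations are given as a unit quaternion [x, y, z, w].
In Python, from station import ctrl, capture, camera_params, job, finder gives the robot as it stands.
- The arm moves only by the tool jog_arm, never from a script. Its argument "deltas" is a list of rows, each a list of 6 numbers: the shift along the tool's x, y, z scaled (see below), then the turn, a rotation vector about the tool's x, y, z scaled (see below). In form: [[x, y, z, rx, ry, rz], ...]. A call has 1 to 12 rows; each row is the pose to reach, as a shift and turn from the pose measured when the call began, along the tool's axes at that moment; what a row does not reach only later rows make up. The controller multiplies each number of a shift by 0.6 m and each number of a turn by 45 degrees. A row lasts 1/10 s, in which the tool goes at most 50 mm and 8.59 degrees, less where a joint would pass 70% of its speed; a pose out of reach is approached as far as the arm can. A call with a number of a shift or a turn outside -1 to 1 is refused whole. A call with a gripper value outside its range is refused whole. "jaw" is the gripper command: -1 is shut, 1 is fully open, values between are in proportion, set as the call begins (left out, the last holds). The fingers move at their own pace and stop on an object; "newtons" is the grip in N (left out, the last holds). Time passes only in rows, so rows that repeat a pose let the fingers close. It gives the time, the measured TCP pose, the force and the opening at its end, in the units of the state.
- ctrl.observe(): the state, without advancing time (a new reading comes with each control period).
- capture(name): name is "scene" or "side" or "wrist"; returns the picture (384x512x3 uint8, blue, green, red); there is no depth.
- camera_params(name): a dict with "vfov" (degrees; the focal length in pixels is half the picture's height over the tangent of half this angle, whatever the lens; pixels are square), "cx", "cy" (the principal point, pixels), "D" ([k1, k2, p1, p2, k3] as OpenCV has them; the pictures are not rectified), "R" (3x3) and "t" (3): a world point X has camera coordinates R X + t; the wrist camera has in their place "hand_eye" (4x4, takes a point from camera to tool coordinates, whose origin is the TCP and whose axes are the tool frame's). Camera axes: x right, y down, z forward; pixel columns grow to the right and rows downward; lengths in mm; the calibration is good to about 2 mm. A picture is of the moment at which its call begins: read the wrist's pose just before it. camera_params takes no time and is no camera call.
- job.job_done(): hands the job in, once; it reports no verdict.
Trained networks look in the newest picture that a camera, given by its name, has taken for a name from the list of things; names that differ only in an ending like _2 or _b are one class to them, and where a whole thing is asked for, a point or a joint stands for the part that bears it (a point fixed in the world has none). Each returns a list of dicts, best first, with "confidence" (0 to 1); they miss things now and then, are a little off and sometimes report something else, mostly with a low value. They report only what shows in the picture. A call takes as long as a camera call.
- finder.recognise(label, camera): "location" ([x, y, z] in mm, in the coordinates of the camera as it stood for that picture, good to about 4 mm: the middle of the surface that is visible of it).
The state is a dict: "clock": time; "q": joint angles; "joint_vel": joint speeds; "joint_torque": joint torques, N m; "tool_pos": TCP position; "tcp_rot": TCP orientation; "contact_force": force on the tool from outside, world axes, zero at the start; "ft_torque": the same for the moment, N m; "gripper_width": finger opening in mm.
Only numpy, scipy, OpenCV 4.12 (cv2) and the standard library are available. Lean on these libraries where they do the work, as an engineer would, in place of code of your own. Each camera call takes 0.05 s, during which the arm holds its last target. There are 200 camera calls.

## Working session

There is one attempt and no reset: what is moved stays moved. The work goes in short steps, Python scripts to look and compute and a tool call to move; the robot and the scene stay as the last step left them, time stands still between calls to the robot, and variables do not carry over. Pictures are saved under pics/ and viewed, about 8 in all and at most 12, crops included, and the job is handed in when it is done.

Besides the shell and the picture viewer there is one more tool, called after "Call:" by a JSON object that holds its "op" and its "data", one argument or row to a line. jog_arm: Moves the arm, as the interface text tells. Shifts and turns lie within -1 to 1; 1 stands for 0.6 m of shift or 45 degrees of turn. Its arguments: {"type":"object","properties":{"deltas":{"type":"array"},"jaw":{"type":"number"},"newtons":{"type":"number"}},"required":["deltas"]}

```bash
mkdir -p pics; ls
python3 - <<'E'
from station import ctrl,capture,camera_params,finder
import cv2,numpy as np
s=ctrl.observe();print({k:np.round(v,3).tolist() for k,v in s.items()})
ims=[]
for c in ["scene","side"]:
    im=capture(c);ims.append(im);p=camera_params(c)
    print(c,p)
    R=np.array(p["R"]);t=np.array(p["t"])
    for l in ["scrap_box","thumb_plate","bb_center","flap","grease_tub","screwdriver_red","tape_electrical"]:
        for d in finder.recognise(l,c)[:2]:
            print(l,round(d["confidence"],2),np.round(R.T@(np.array(d["location"])-t)))
cv2.imwrite("pics/a.png",ims[0]);cv2.imwrite("pics/b.png",ims[1])
E
```

```text
pics
{'clock': 0.0, 'q': [1.129, 0.334, 0.04, 1.466, -0.013, 1.343, -0.058], 'joint_vel': [-0.001, 0.001, -0.002, -0.0, 0.001, 0.001, -0.0], 'joint_torque': [0.0, -65.855, 1.366, -40.557, 0.017, 0.012, 0.0], 'tool_pos': [218.299, -611.781, 230.44], 'tcp_rot': [-0.697, -0.121, 0.697, -0.12], 'contact_force': [0.462, 0.249, 0.096], 'ft_torque': [0.054, 0.02, -0.034], 'gripper_width': 85.264}
scene {'vfov': 44.964883577664466, 'cx': 256.3313353204255, 'cy': 185.78449377396151, 'D': array([-0.13580965,  0.        ,  0.        ,  0.        ,  0.        ]), 'R': array([[-0.79374087, -0.60822242, -0.00639679],
       [-0.43068301,  0.56941299, -0.70020068],
       [ 0.42952017, -0.55302291, -0.71391742]]), 't': array([477.8286985 , 212.42809693, 859.25788257])}
scrap_box 0.68 [472. 158. 126.]
thumb_plate 0.83 [495. 157. 154.]
bb_center 0.96 [512.  34. 158.]
flap 0.94 [495. 158. 152.]
grease_tub 0.64 [476. 317.  60.]
screwdriver_red 0.57 [400.  83.  21.]
tape_electrical 0.56 [363. 205.  15.]
side {'vfov': 56.220126513796146, 'cx': 256.46106838094505, 'cy': 185.1600623784285, 'D': array([-0.01492444,  0.        ,  0.        ,  0.        ,  0.        ]), 'R': array([[ 8.13637637e-01, -5.81372329e-01, -1.04794855e-04],
       [-4.90067565e-01, -6.85758512e-01, -5.38116200e-01],
       [ 3.12774005e-01,  4.37882950e-01, -8.42870657e-01]]), 't': array([-327.20731521,  414.44781708,  738.35696074])}
scrap_box 0.97 [482.  60. 124.]
scrap_box 0.35 [506. 126. 155.]
thumb_plate 0.55 [504. 124. 153.]
bb_center 0.55 [512.  17. 152.]
flap 0.82 [503. 125. 156.]
grease_tub 0.61 [475. 311.  65.]
screwdriver_red 0.86 [403.  71.  22.]
tape_electrical 0.55 [358. 196.  17.]
```

View pics/a.png

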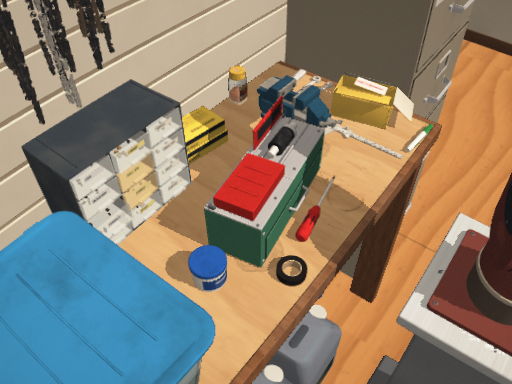

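View pics/b.png

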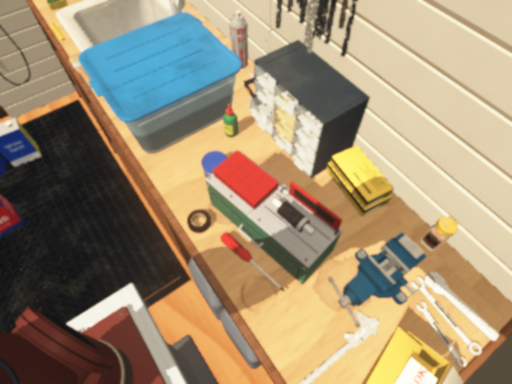

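The box is at about (250,195) in the scene view and (275,215) in the side view. The plate is on its far side, with a vise to the right. I'll zoom in to fit the box pose.

Run:
```python
import cv2,numpy as np
a=cv2.imread("pics/a.png")[90:270,195:335];b=cv2.imread("pics/b.png")[140:290,195:350]
a=cv2.resize(a,None,fx=3.3,fy=3.3,interpolation=cv2.INTER_CUBIC)
b=cv2.resize(b,None,fx=2.15,fy=2.15,interpolation=cv2.INTER_CUBIC)
o=np.zeros((600,800,3),np.uint8);o[:594,:462]=a[:594,:462];o[:b.shape[0],464:464+b.shape[1]]=b[:,:336]
cv2.imwrite("pics/c.png",o)
```

```text
(no output)
```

View pics/c.png

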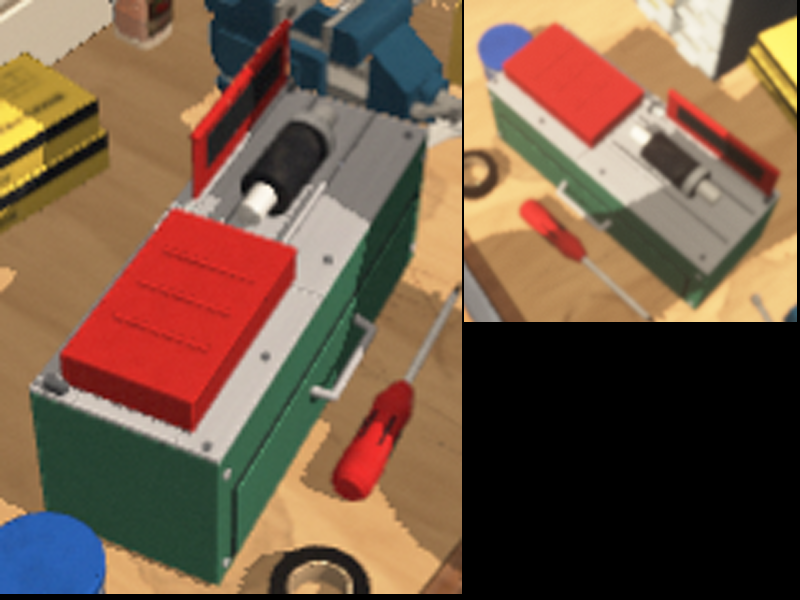

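```bash
cat > h.py <<'E'
import cv2,numpy as np
from station import ctrl,capture,camera_params,finder
def K(p): f=192/np.tan(np.radians(p["vfov"]/2)); return np.array([[f,0,p["cx"]],[0,f,p["cy"]],[0,0,1]])
def proj(X,p): return cv2.projectPoints(np.float64(X).reshape(-1,3),cv2.Rodrigues(np.array(p["R"]))[0],np.array(p["t"]),K(p),np.array(p["D"]))[0].reshape(-1,2)
def b2w(X,q):
    c,s=np.cos(q[2]),np.sin(q[2]);return np.float64(X)@np.array([[c,-s,0],[s,c,0],[0,0,1]]).T+[q[0],q[1],0]
E
python3 - <<'E'
from h import *
from scipy.optimize import least_squares
A=[((-60,140,125),(222,462)),((-60,140,0),(220,583)),((60,140,125),(33,393)),((-60,-180,125),(427,138)),((-40,131,153),(192,405)),((-40,-5,153),(296,250)),((40,131,153),(63,353)),((40,-5,153),(180,210)),((44,-35,182),(195,133)),((44,-175,182),(290,25))]
B=[((-60,-180,125),(699,276)),((60,-180,125),(777,200)),((-60,140,125),(492,97)),((44,-175,182),(777,188)),((44,-35,182),(670,95)),((-40,-5,153),(595,132)),((-40,131,153),(507,65)),((40,131,153),(557,25)),((40,-5,153),(641,92))]
D=[]
for n,L,o,s,c0 in (("scene",A,0,3.3,(195,90)),("side",B,464,2.15,(195,140))):
    D.append((camera_params(n),np.float64([l[0] for l in L]),(np.float64([l[1] for l in L])-[o,0])/s+c0,(o,s,c0)))
def res(q,i=(0,1)): return np.concatenate([(proj(b2w(D[k][1],q),D[k][0])-D[k][2]).ravel() for k in i])
for i in ((0,1),(0,),(1,)):
    r=least_squares(res,[495,80,0],args=(i,),loss='soft_l1');print(i,r.x);
    print(np.round(res(r.x,i).reshape(-1,2),1).tolist())
# bb along y
q=least_squares(res,[495,80,0],loss='soft_l1').x
for k,uv,sg in((0,(258,205),1),(1,(633,133),1),(1,(717,193),-1)):
    p,_,_,(o,s,c0)=D[k];t=(np.array(uv)-[o,0])/s+c0
    print(least_squares(lambda v:proj(b2w([[v[0],v[1]+sg*56,143]],q),p)[0]-t,[0,-60]).x)
E
```

```text
(0, 1) [4.97332785e+02 1.03204011e+02 1.77493464e-01]
[[-1.1, -0.2], [-0.5, 3.2], [-1.5, -2.2], [2.3, -3.0], [0.2, -0.6], [1.2, -0.8], [0.1, 0.0], [-0.2, -1.1], [0.3, 1.8], [1.0, -1.5], [2.6, 1.3], [1.5, -1.3], [-3.5, -5.6], [0.4, -4.1], [-1.0, -0.8], [-2.6, 4.0], [-2.9, -0.1], [-1.7, -0.8], [0.5, 0.8]]
(0,) [4.97213457e+02 1.04389300e+02 1.88473887e-01]
[[-0.5, 0.3], [-0.0, 3.6], [-1.3, -1.3], [1.4, -3.1], [0.7, -0.0], [1.0, -0.6], [0.3, 0.9], [-0.7, -0.7], [-0.3, 2.2], [-0.1, -1.3]]
(1,) [4.98696402e+02 1.02577429e+02 1.49365119e-01]
[[1.1, 2.2], [1.3, 0.6], [-2.1, -7.0], [0.1, -2.3], [-0.3, -0.3], [-2.3, 3.6], [-1.4, -1.4], [0.3, -1.5], [1.4, 1.0]]
[  2.93990488 -93.78726748]
[  2.37791365 -83.25782329]
[ 10.28589306 -78.3851876 ]
```

```bash
cat >> h.py <<'E'
from scipy.spatial.transform import Rotation as Ro
def pose():
    s=ctrl.observe();return s,np.array(s["tool_pos"]),Ro.from_quat(s["tcp_rot"])
def target(yaw,sg): # tool x down, tool y along sg*box x
    x=np.array([0,0,-1.]);y=sg*np.array([np.cos(yaw),np.sin(yaw),0]);return Ro.from_matrix(np.c_[x,y,np.cross(x,y)])
def delta(p,R):
    s,p0,R0=pose();return np.round(np.r_[R0.inv().apply(np.array(p)-p0)/600,(R0.inv()*R).as_rotvec()/np.radians(45)],4).tolist()
E
python3 - <<'E'
from h import *
s,p,R=pose();print(R.as_matrix().round(2))
print(camera_params("wrist"))
for sg in(1,-1): print(sg,delta([500,-30,400],target(.177,sg)))
E
```

```text
[[-0.    0.34 -0.94]
 [ 0.   -0.94 -0.34]
 [-1.   -0.   -0.  ]]
{'vfov': 66.68273021443035, 'cx': 257.9732810690323, 'cy': 190.8963240186074, 'D': array([0.02102377, 0.        , 0.        , 0.        , 0.        ]), 'hand_eye': array([[ 6.01379399e-04, -2.88447162e-01,  9.57495626e-01,
        -1.42165755e+02],
       [ 9.99999816e-01,  2.46258231e-04, -5.53889528e-04,
         3.84413201e-01],
       [-7.60233163e-05,  9.57495783e-01,  2.88447257e-01,
        -7.40448542e+01],
       [ 0.00000000e+00,  0.00000000e+00,  0.00000000e+00,
         1.00000000e+00]])}
1 [-0.2811, -0.7561, -0.7681, -1.7889, -0.0, 0.0]
-1 [-0.2811, -0.7561, -0.7681, 2.2111, 0.0, 0.0]
```

Call:
{"op": "jog_arm", "data": {
  "deltas": [
    [-0.28, 0, 0, 0, 0, 0],
    [-0.28, 0, 0, 0, 0, 0],
    [-0.28, -0.2, -0.2, -0.2, 0, 0],
    [-0.28, -0.3, -0.3, -0.4, 0, 0],
    [-0.28, -0.4, -0.4, -0.6, 0, 0],
    [-0.28, -0.4, -0.4, -0.8, 0, 0],
    [-0.28, -0.4, -0.4, -0.9, 0, 0],
    [-0.28, -0.4, -0.4, -0.9, 0, 0],
    [-0.28, -0.4, -0.4, -0.9, 0, 0],
    [-0.28, -0.4, -0.4, -0.9, 0, 0]
  ],
  "jaw": -0.035,
  "newtons": 80
}}

```text
clock: 1.8
tool_pos: [367.5, -299.5, 401.4]
tcp_rot: [0.611, 0.356, -0.609, 0.358]
contact_force: [0.1, -0.5, 0.1]
gripper_width: 41.3
```

Run:
```python
from h import *
s,p,R=pose();print(p,s["gripper_width"],s["q"],s["clock"])
print(delta([510,-60,400],target(.177,1)))
```

```text
[ 367.48736186 -299.45613266  401.40690975] 41.331528396315235 [ 0.86644027 -0.05372028 -0.25968497  1.56157398 -0.01476983  1.6284896
  0.0948695 ] 1.8
[0.0027, 0.0118, -0.4643, -0.8764, 0.0008, -0.0046]
```

Call:
{"op": "jog_arm", "data": {
  "deltas": [
    [0, 0, -0.1, -0.19, 0, 0],
    [0, 0, -0.2, -0.38, 0, 0],
    [0, 0, -0.3, -0.57, 0, 0],
    [0, 0.01, -0.4, -0.76, 0, 0],
    [0, 0.012, -0.464, -0.876, 0, 0],
    [0, 0.012, -0.464, -0.876, 0, 0],
    [0, 0.012, -0.464, -0.876, 0, 0],
    [0, 0.012, -0.464, -0.876, 0, 0],
    [0, 0.012, -0.464, -0.876, 0, 0]
  ]
}}

```text
clock: 2.7
tool_pos: [509.7, -61.6, 401.5]
tcp_rot: [0.455, 0.541, -0.454, 0.543]
contact_force: [0.1, 0.2, 0.3]
gripper_width: 40.9
```

Run:
```python
from h import *
s,p,R=pose();print(p,s["gripper_width"],s["clock"])
im=capture("wrist");cv2.imwrite("pics/w1.png",im);np.savez("w1.npz",p=p,q=s["tcp_rot"])
H=np.array(camera_params("wrist")["hand_eye"])
for l in ["bb_center","thumb_plate","flap","scrap_box"]:
    for d in finder.recognise(l,"wrist")[:2]:
        print(l,round(d["confidence"],2),(R.apply(H[:3,:3]@np.array(d["location"])+H[:3,3])+p).round())
cv2.imwrite("pics/w1b.png",cv2.resize(im,(800,600),interpolation=cv2.INTER_CUBIC))
```

```text
[509.7363774  -61.59262653 401.49979395] 40.926123673639886 2.7
bb_center 0.85 [515.  25. 156.]
thumb_plate 0.73 [505.  51. 122.]
thumb_plate 0.65 [531. 107. 153.]
flap 0.66 [525.  98. 154.]
```

View pics/w1b.png

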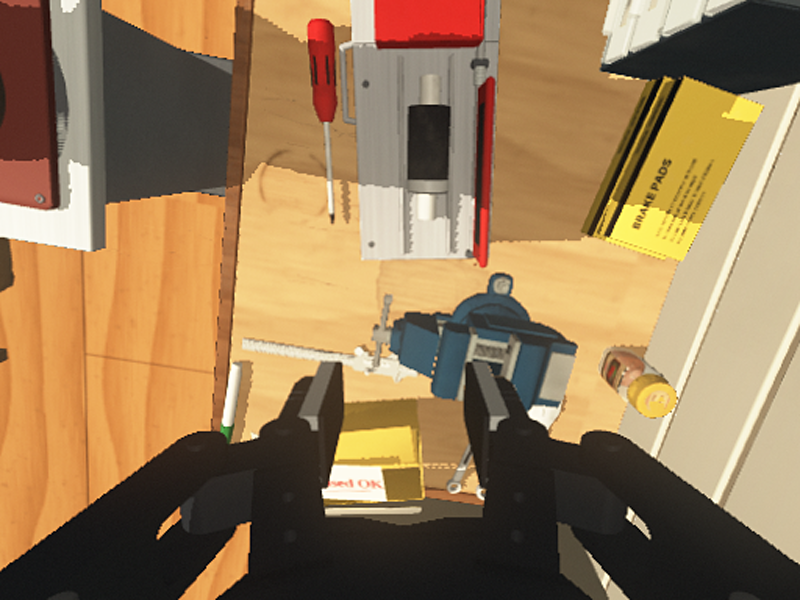

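```bash
cat >> h.py <<'E'
def wparams(p,R):
    c=dict(camera_params("wrist"));H=np.array(c["hand_eye"]);Rw=(R.as_matrix()@H[:3,:3]);tw=R.apply(H[:3,3])+p
    c["R"]=Rw.T;c["t"]=-Rw.T@tw;return c
E
python3 - <<'E'
from h import *
from scipy.optimize import least_squares
d=np.load("w1.npz");c=wparams(d["p"],Ro.from_quat(d["q"]))
L=[((-60,-180,125),(362,260)),((-40,-5,153),(373,46)),((40,-5,153),(483,46)),((47.5,-175,182),(488,266)),((47.5,-35,182),(495,78))]
X=np.float64([l[0] for l in L]);U=np.float64([l[1] for l in L])/1.5625
f=lambda q:(proj(b2w(X,q),c)-U).ravel()
r=least_squares(f,[497,103,.177],loss='soft_l1');q=r.x;print(q,(f(q).reshape(-1,2)).round(1).tolist())
for q in (q,[497.3,103.2,.1775]):
  for uv,y in(((430,75),56),((427,219),-56),((428,103),34),((428,192),-34)):
    z=143 if abs(y)>50 else 160
    print(least_squares(lambda v:proj(b2w([[v[0],v[1]+y,z]],q),c)[0]-np.array(uv)/1.5625,[0,-60]).x.round(1))
np.save("q.npy",r.x)
im=cv2.imread("pics/w1b.png")
B=[[(-60,-180,125),(60,-180,125),(60,140,125),(-60,140,125)],[(-19,-180,132),(-19,0,132),(19,0,132),(19,-180,132)],[(44,-175,182),(44,-35,182),(44,-35,130),(44,-175,130)],[(-40,-5,153),(40,-5,153),(40,131,153),(-40,131,153)]]
for P in B: cv2.polylines(im,[(proj(b2w(P,r.x),c)*1.5625).astype(int)],True,(0,255,255),1)
im2=cv2.imread("pics/a.png");pa=camera_params("scene")
im2=cv2.resize(im2,None,fx=3,fy=3)
for P in B: cv2.polylines(im2,[(proj(b2w(P,r.x),pa)*3).astype(int)],True,(0,255,255),1)
o=np.zeros((520,800,3),np.uint8);o[:300]=im[:300];o=np.hstack([im[:500,220:560],im2[280:780,580:1020]]);cv2.imwrite("pics/o.png",o)
E
```

```text
[5.00509125e+02 1.02373074e+02 1.94532045e-01] [[-0.0, 1.4], [0.9, -1.2], [-2.2, -2.7], [0.1, 1.7], [0.2, 0.4]]
[  2.9 -81.4]
[  0.1 -82.9]
[  0.3 -81.7]
[  0.1 -80.8]
[  6.3 -82.7]
[  5.5 -84.2]
[  4.1 -83. ]
[  5.1 -82.2]
```

View pics/o.png

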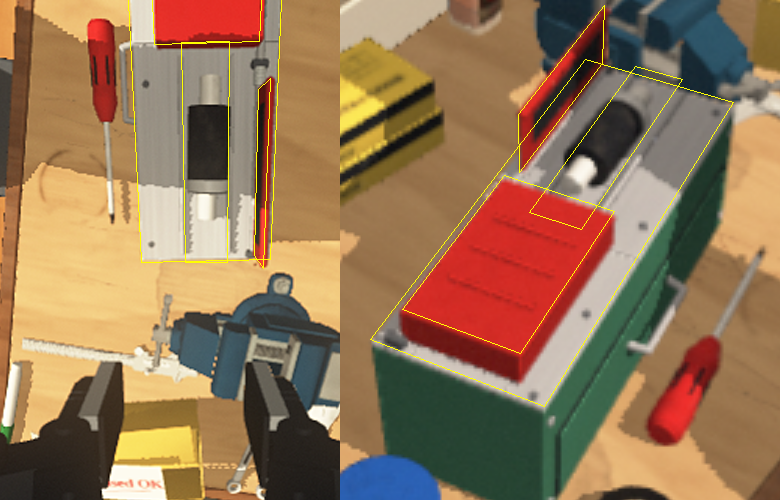

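Run:
```python
from h import *
q=np.load("q.npy");T=target(q[2],1)
for z in (230,140): print(delta(b2w([[0,-154,z]],q)[0],T))
```

```text
[0.2863, 0.0363, -0.0148, -0.0247, 0.0026, -0.0041]
[0.4363, 0.0358, -0.0151, -0.0247, 0.0026, -0.0041]
```

Call:
{"op": "jog_arm", "data": {
  "deltas": [
    [0.0, 0.036, -0.015, -0.0247, 0.0026, -0.004],
    [0.08, 0.036, -0.015, -0.0247, 0.0026, -0.004],
    [0.16, 0.036, -0.015, -0.0247, 0.0026, -0.004],
    [0.22, 0.036, -0.015, -0.0247, 0.0026, -0.004],
    [0.27, 0.036, -0.015, -0.0247, 0.0026, -0.004],
    [0.287, 0.036, -0.015, -0.0247, 0.0026, -0.004],
    [0.287, 0.036, -0.015, -0.0247, 0.0026, -0.004],
    [0.287, 0.036, -0.015, -0.0247, 0.0026, -0.004]
  ]
}}

```text
clock: 3.75
tool_pos: [530.8, -48.8, 231.2]
tcp_rot: [0.45, 0.546, -0.449, 0.547]
contact_force: [1.1, -0.3, 0.4]
gripper_width: 41.5
```

Run:
```python
from h import *
q=np.load("q.npy");T=target(q[2],1)
s,p,R=pose();print(b2w(p-[q[0],q[1],0],[0,0,-q[2]]),s["contact_force"],s["gripper_width"],s["clock"])
for z in (140,): print(delta(b2w([[0,-154,z]],q)[0],T))
im=capture("wrist");im=cv2.resize(im,(800,600),interpolation=cv2.INTER_CUBIC)
c=wparams(p,R)
B=[[(-60,-180,125),(60,-180,125),(60,140,125),(-60,140,125)],[(-19,-180,132),(-19,0,132),(19,0,132),(19,-180,132)],[(44,-175,182),(44,-35,182),(44,-35,130),(44,-175,130)],[(-35,-143,141),(-20.5,-143,141),(-20.5,-165,141),(-35,-165,141)],[(35,-143,141),(20.5,-143,141),(20.5,-165,141),(35,-165,141)]]
for P in B: cv2.polylines(im,[(proj(b2w(P,q),c)*1.5625).astype(int)],True,(0,255,255),1)
for y in (-56,56):print(proj(b2w([[0,-82+y,143]],q),c)*1.5625)
cv2.imwrite("pics/w2.png",im)
```

```text
[   0.54206508 -154.19259452  231.18945442] [ 1.05758304 -0.29592218  0.42416353] 41.51888955586202 3.75
[0.152, -0.0012, -0.0004, -0.0004, 0.0008, -0.0024]
[[400.60463024 275.61912223]]
[[400.12671446  31.24730747]]
```

View pics/w2.png

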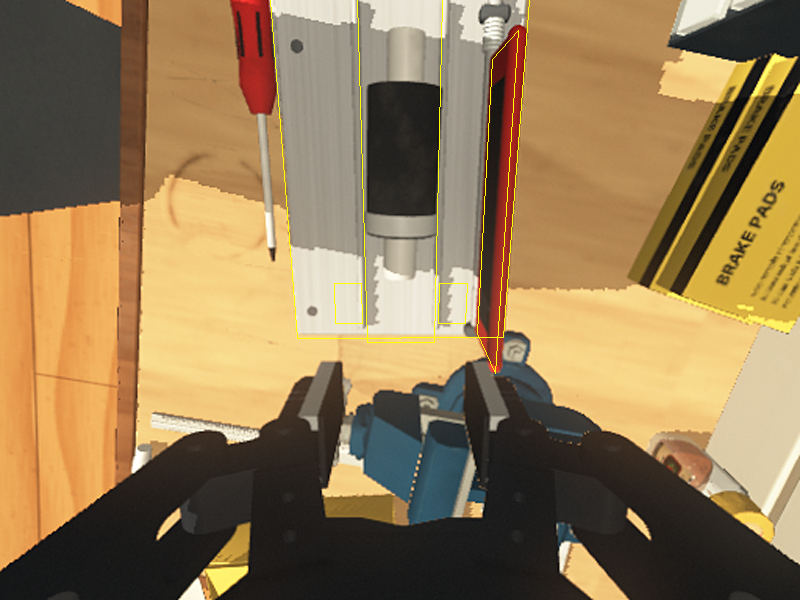

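The overlay matches. The spindle's right end is at (399,276), and the fingers come down at (347,303) and (452,303), clear of the plate and the spindle. Descending.

Call:
{"op": "jog_arm", "data": {
  "deltas": [
    [0.04, -0.001, 0, 0, 0, -0.0024],
    [0.08, -0.001, 0, 0, 0, -0.0024],
    [0.115, -0.001, 0, 0, 0, -0.0024],
    [0.135, -0.001, 0, 0, 0, -0.0024],
    [0.15, -0.001, 0, 0, 0, -0.0024],
    [0.152, -0.001, 0, 0, 0, -0.0024],
    [0.152, -0.001, 0, 0, 0, -0.0024]
  ]
}}

```text
clock: 4.5
tool_pos: [532.7, -48.8, 142.7]
tcp_rot: [0.45, 0.544, -0.448, 0.548]
contact_force: [-2.9, -0.4, 7.9]
gripper_width: 41.6
```

Run:
```python
from h import *
q=np.load("q.npy");T=target(q[2],1)
s,p,R=pose();print(b2w(p-[q[0],q[1],0],[0,0,-q[2]]),s["contact_force"],s["gripper_width"],s["clock"])
print(delta(b2w([[29,-154,140]],q)[0],T))
```

```text
[   2.33797241 -154.54504497  142.68596413] [-2.91019197 -0.36911206  7.90952525] 41.62811531007318 4.5
[0.0047, 0.0444, -0.0009, -0.0002, 0.0029, -0.0061]
```

Call:
{"op": "jog_arm", "data": {
  "deltas": [
    [0, 0, 0, 0, 0, 0],
    [0, 0, 0, 0, 0, 0]
  ]
}}

```text
clock: 4.7
tool_pos: [533.8, -48.8, 144.0]
tcp_rot: [0.45, 0.544, -0.448, 0.549]
contact_force: [0.7, 0.2, 4.6]
gripper_width: 41.0
```

Run:
```python
from h import *
q=np.load("q.npy")
s,p,R=pose();print(b2w(p-[q[0],q[1],0],[0,0,-q[2]]),s["contact_force"],s["ft_torque"],s["clock"])
im=capture("wrist");b=capture("side")[120:300,200:400]
o=np.hstack([cv2.resize(im[100:330,100:420],(480,345)),cv2.resize(b,(320,288))[:345] if 0 else np.vstack([cv2.resize(b,(320,288)),np.zeros((57,320,3),np.uint8)])])
cv2.imwrite("pics/w3.png",o)
```

```text
[   3.42446626 -154.77459187  144.00638396] [0.73349041 0.19869352 4.58677286] [-0.02725469 -0.2166855  -0.01150501] 4.7
```

View pics/w3.png

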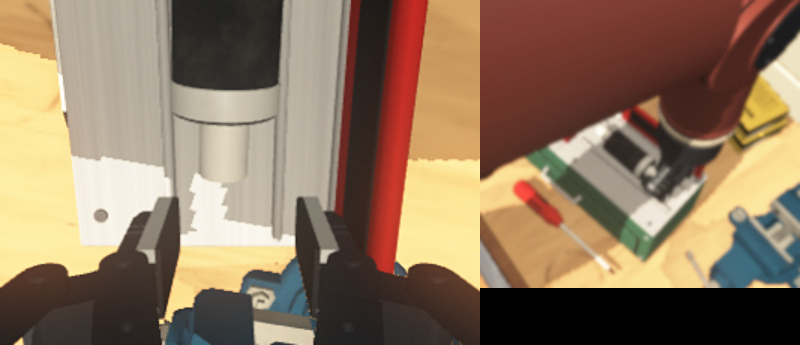

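The right view is mostly hidden by the arm. The force (Fz 4.6 N, moment arm about 47 mm) shows finger A's knuckle resting on the plate's top edge. I'll raise to about z 148, push the plate over in +x, then lower.

Call:
{"op": "jog_arm", "data": {
  "deltas": [
    [-0.007, -0.003, 0, 0, 0, -0.006],
    [-0.007, -0.003, 0, 0, 0, -0.006],
    [-0.007, -0.003, 0, 0, 0, -0.006]
  ]
}}

```text
clock: 5.1
tool_pos: [532.0, -49.2, 148.1]
tcp_rot: [0.449, 0.545, -0.449, 0.548]
contact_force: [0.6, -0.8, 0.5]
gripper_width: 41.2
```

Run:
```python
from h import *
q=np.load("q.npy");T=target(q[2],1)
s,p,R=pose();print(b2w(p-[q[0],q[1],0],[0,0,-q[2]]),s["contact_force"],s["ft_torque"],s["clock"])
for x,z in((10,147),(20,147),(27,146),(30,141)):print(delta(b2w([[x,-154,z]],q)[0],T))
```

```text
[   1.56737456 -154.79687453  148.11733286] [ 0.59731225 -0.82116278  0.46980015] [-0.02435621  0.00460316 -0.0245375 ] 5.1
[0.0019, 0.014, -0.0013, -0.0004, 0.004, -0.0032]
[0.0019, 0.0307, -0.0013, -0.0004, 0.004, -0.0032]
[0.0036, 0.0424, -0.0014, -0.0004, 0.004, -0.0032]
[0.012, 0.0474, -0.0014, -0.0004, 0.004, -0.0032]
```

Call:
{"op": "jog_arm", "data": {
  "deltas": [
    [0.002, 0.014, -0.001, 0, 0.004, -0.003],
    [0.002, 0.022, -0.001, 0, 0.004, -0.003],
    [0.002, 0.031, -0.001, 0, 0.004, -0.003],
    [0.003, 0.038, -0.001, 0, 0.004, -0.003],
    [0.004, 0.043, -0.001, 0, 0.004, -0.003],
    [0.004, 0.043, -0.001, 0, 0.004, -0.003],
    [0.004, 0.043, -0.001, 0, 0.004, -0.003]
  ]
}}

```text
clock: 5.8
tool_pos: [555.9, -43.8, 144.5]
tcp_rot: [0.448, 0.547, -0.45, 0.545]
contact_force: [-7.0, -1.3, -0.6]
gripper_width: 41.4
```

Run:
```python
from h import *
q=np.load("q.npy");T=target(q[2],1)
s,p,R=pose();print(b2w(p-[q[0],q[1],0],[0,0,-q[2]]),s["contact_force"],s["ft_torque"],s["gripper_width"],s["clock"])
for x,z in((30,141),):print(delta(b2w([[x,-154,z]],q)[0],T))
```

```text
[  26.11844915 -154.13445617  144.52719285] [-7.03330011 -1.27541465 -0.59584634] [-0.30745752  1.37378304  0.05252378] 41.44211661922596 5.8
[0.0059, 0.0065, -0.0002, -0.0006, -0.0011, 0.005]
```

Call:
{"op": "jog_arm", "data": {
  "deltas": [
    [0.006, 0.007, 0, 0, 0, 0.005],
    [0.006, 0.008, 0, 0, 0, 0.005],
    [0.006, 0.008, 0, 0, 0, 0.005],
    [0.006, 0.008, 0, 0, 0, 0.005]
  ]
}}

```text
clock: 6.2
tool_pos: [560.2, -43.0, 140.6]
tcp_rot: [0.449, 0.547, -0.45, 0.545]
contact_force: [-5.7, -1.1, 4.1]
gripper_width: 40.9
```

Run:
```python
from h import *
q=np.load("q.npy");T=target(q[2],1)
s,p,R=pose();print(b2w(p-[q[0],q[1],0],[0,0,-q[2]]),s["contact_force"],s["gripper_width"],s["clock"])
for y in(-144,-100,-52):print(delta(b2w([[30,y,141]],q)[0],T))
im=capture("wrist");b=capture("scene")[80:280,190:340]
o=np.hstack([cv2.resize(im,(448,336)),cv2.resize(b,(252,336))]);cv2.imwrite("pics/w4.png",o)
```

```text
[  30.43454841 -154.16887218  140.5776159 ] [-5.72892554 -1.14463987  4.05841261] 40.91704092181994 6.2
[-0.0007, -0.0007, -0.0169, -0.0008, -0.0015, 0.0027]
[-0.0006, -0.0008, -0.0903, -0.0008, -0.0015, 0.0027]
[-0.0005, -0.0008, -0.1703, -0.0008, -0.0015, 0.0027]
```

View pics/w4.png

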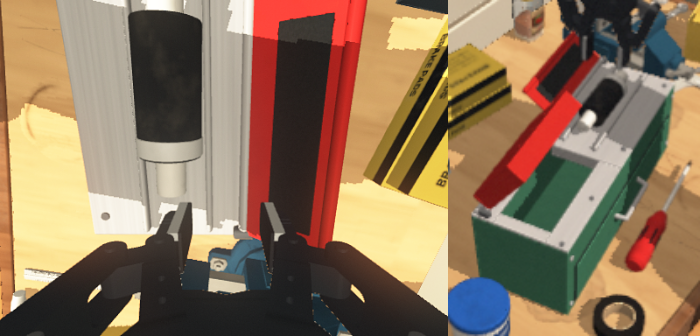

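The flap stands wide open (scene inset, red pan upright at (530,150)). Finger B is right behind the spindle end at (172,195). Pushing along +y.

Call:
{"op": "jog_arm", "data": {
  "deltas": [
    [-0.0005, 0, -0.008, 0, 0, 0.0],
    [-0.0005, 0, -0.016, 0, 0, 0.0],
    [-0.0005, 0, -0.024, 0, 0, 0.0],
    [-0.0005, 0, -0.032, 0, 0, 0.0],
    [-0.0005, 0, -0.04, 0, 0, 0.0],
    [-0.0005, 0, -0.048, 0, 0, 0.0],
    [-0.0005, 0, -0.056, 0, 0, 0.0],
    [-0.0005, 0, -0.064, 0, 0, 0.0],
    [-0.0005, 0, -0.072, 0, 0, 0.0],
    [-0.0005, 0, -0.08, 0, 0, 0.0],
    [-0.0005, 0, -0.085, 0, 0, 0.0],
    [-0.0005, 0, -0.085, 0, 0, 0]
  ]
}}

```text
clock: 7.5
tool_pos: [550.7, 6.1, 141.2]
tcp_rot: [0.449, 0.546, -0.45, 0.545]
contact_force: [-3.2, -3.4, 5.7]
gripper_width: 41.4
```

Run:
```python
from h import *
q=np.load("q.npy");T=target(q[2],1)
s,p,R=pose();print(b2w(p-[q[0],q[1],0],[0,0,-q[2]]),s["contact_force"],s["gripper_width"],s["clock"])
for y in(-75,-60,-52):print(delta(b2w([[30,y,141]],q)[0],T))
im=capture("wrist");b=capture("scene")[80:280,190:340]
o=np.hstack([cv2.resize(im,(448,336)),cv2.resize(b,(252,336))]);cv2.imwrite("pics/w5.png",o)
```

```text
[  30.67848464 -104.16349872  141.21215055] [-3.22040128 -3.41922744  5.67795105] 41.41854659642409 7.5
[0.0003, -0.0012, -0.0486, -0.0017, 0.0004, 0.0031]
[0.0003, -0.0012, -0.0736, -0.0017, 0.0004, 0.0031]
[0.0003, -0.0012, -0.0869, -0.0017, 0.0004, 0.0031]
```

View pics/w5.png

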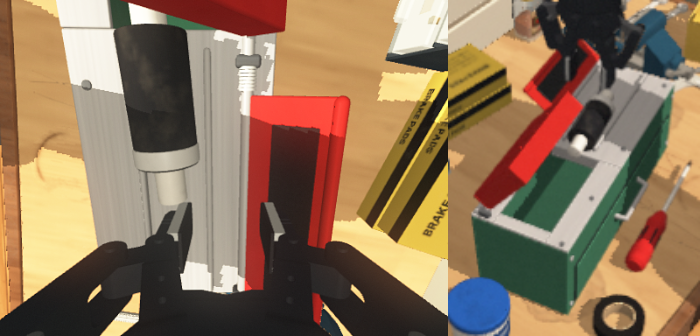

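Part is moving along (spindle end at about (173,200)), with finger B pushing slightly right of centre. I'll shift 2.5 mm back and go on.

Call:
{"op": "jog_arm", "data": {
  "deltas": [
    [0, -0.005, -0.002, 0, 0, 0.0],
    [0, -0.005, -0.008, 0, 0, 0.0],
    [0, -0.005, -0.016, 0, 0, 0.0],
    [0, -0.005, -0.024, 0, 0, 0.0],
    [0, -0.005, -0.032, 0, 0, 0.0],
    [0, -0.005, -0.04, 0, 0, 0.0],
    [0, -0.005, -0.048, 0, 0, 0.0],
    [0, -0.005, -0.056, 0, 0, 0],
    [0, -0.005, -0.064, 0, 0, 0],
    [0, -0.005, -0.07, 0, 0, 0],
    [0, -0.005, -0.07, 0, 0, 0]
  ]
}}

```text
clock: 8.7
tool_pos: [539.9, 45.8, 141.4]
tcp_rot: [0.448, 0.546, -0.451, 0.545]
contact_force: [-4.7, -4.5, 6.8]
gripper_width: 41.2
```

Run:
```python
from h import *
q=np.load("q.npy");T=target(q[2],1)
s,p,R=pose();print(b2w(p-[q[0],q[1],0],[0,0,-q[2]]),s["contact_force"],s["gripper_width"],s["clock"])
for y in(-56,-50):print(delta(b2w([[28,y,141]],q)[0],T))
im=capture("wrist");b=capture("scene")[80:280,190:340]
o=np.hstack([cv2.resize(im,(448,336)),cv2.resize(b,(252,336))]);cv2.imwrite("pics/w6.png",o)
```

```text
[ 27.69106566 -63.15594568 141.36747421] [-4.71982051 -4.48573516  6.76530648] 41.19297018475264 8.7
[0.0006, 0.0005, -0.0119, -0.003, 0.002, 0.0045]
[0.0006, 0.0005, -0.0219, -0.003, 0.002, 0.0045]
```

View pics/w6.png

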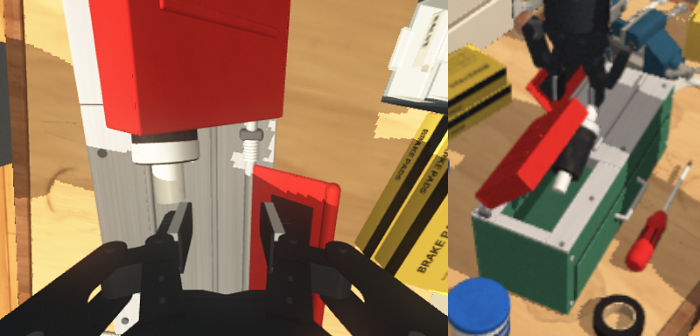

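The part is about to tip. Its spindle end is at (170,195) and its front is well over the opening. A little more push.

Call:
{"op": "jog_arm", "data": {
  "deltas": [
    [0, 0.0005, -0.008, 0, 0, 0],
    [0, 0.0005, -0.014, 0, 0, 0],
    [0, 0.0005, -0.02, 0, 0, 0],
    [0, 0.0005, -0.023, 0, 0, 0],
    [0, 0.0005, -0.023, 0, 0, 0],
    [0, 0.0005, -0.023, 0, 0, 0],
    [0, 0.0005, -0.023, 0, 0, 0]
  ]
}}

```text
clock: 9.5
tool_pos: [537.6, 58.5, 141.3]
tcp_rot: [0.448, 0.546, -0.452, 0.545]
contact_force: [-5.1, -4.1, 6.0]
gripper_width: 41.2
```

Run:
```python
from h import *
q=np.load("q.npy");T=target(q[2],1)
s,p,R=pose();print(b2w(p-[q[0],q[1],0],[0,0,-q[2]]),s["contact_force"],s["gripper_width"],s["clock"])
im=capture("wrist");b=capture("scene")[80:280,190:340]
print([(d["confidence"],d["location"]) for c in("wrist","scene") for d in finder.recognise("bb_center",c)[:1]])
o=np.hstack([cv2.resize(im,(448,336)),cv2.resize(b,(252,336))]);cv2.imwrite("pics/w7.png",o)
# grey-level check: crop of tray between rails ahead of finger
```

```text
[ 27.92819298 -50.22443302 141.3245675 ] [-5.08377129 -4.12546488  5.97849432] 41.246748482328435 9.5
[]
```

View pics/w7.png

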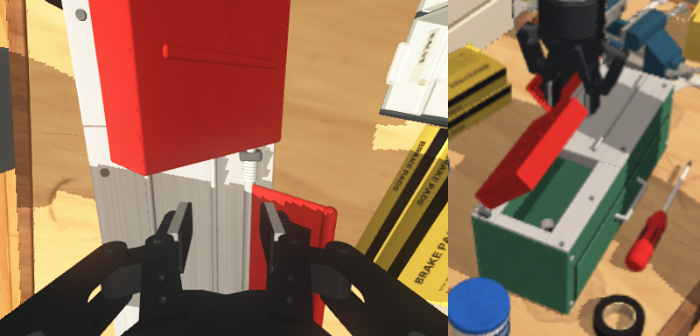

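The part has dropped in. The tray is empty, and a spindle end is visible inside the opening at (547,222). I'll slide back, let the flap down under control, then retract.

Call:
{"op": "jog_arm", "data": {
  "deltas": [
    [0, 0, 0.03, 0, 0, 0],
    [0, 0, 0.06, 0, 0, 0],
    [0, 0, 0.09, 0, 0, 0],
    [0, 0, 0.1, 0, 0, 0],
    [-0.005, 0, 0.1, 0, 0, 0],
    [-0.01, -0.01, 0.1, 0, 0, 0],
    [-0.013, -0.02, 0.1, 0, 0, 0],
    [-0.013, -0.03, 0.1, 0, 0, 0],
    [-0.013, -0.04, 0.1, 0, 0, 0],
    [-0.013, -0.05, 0.1, 0, 0, 0],
    [-0.013, -0.052, 0.1, 0, 0, 0],
    [-0.013, -0.052, 0.1, 0, 0, 0]
  ]
}}

```text
clock: 10.9
tool_pos: [518.5, -6.2, 149.6]
tcp_rot: [0.448, 0.546, -0.452, 0.545]
contact_force: [-0.3, 0.0, 0.1]
gripper_width: 41.0
```

Run:
```python
from h import *
q=np.load("q.npy")
s,p,R=pose();print(b2w(p-[q[0],q[1],0],[0,0,-q[2]]),s["contact_force"],s["gripper_width"],s["clock"])
```

```text
[  -3.34684275 -110.04816038  149.6146242 ] [-0.34912839  0.01089954  0.06757241] 40.99314996920381 10.9
```

Contact is free. Raising straight up, then away to the right.

Call:
{"op": "jog_arm", "data": {
  "deltas": [
    [-0.06, 0, 0, 0, 0, 0],
    [-0.14, 0, 0, 0, 0, 0],
    [-0.22, 0, 0, 0, 0, 0],
    [-0.3, 0, 0, 0, 0, 0],
    [-0.38, 0, 0.05, 0, 0, 0],
    [-0.4, 0, 0.12, 0, 0, 0],
    [-0.4, 0, 0.2, 0, 0, 0],
    [-0.4, 0, 0.25, 0, 0, 0],
    [-0.4, 0, 0.3, 0, 0, 0],
    [-0.4, 0, 0.3, 0, 0, 0],
    [-0.4, 0, 0.3, 0, 0, 0]
  ]
}}

```text
clock: 12.0
tool_pos: [553.8, -182.5, 389.6]
tcp_rot: [0.449, 0.546, -0.452, 0.545]
contact_force: [-0.5, 1.1, -0.1]
gripper_width: 40.8
```

Run:
```python
from h import *
s,p,R=pose();print(p,s["contact_force"],s["clock"])
for c,old in(("scene","a"),("side","b")):
    im=capture(c);cv2.imwrite(f"pics/{old}2.png",im);P=camera_params(c)
    for l in ["bb_center","flap","grease_tub","screwdriver_red","tape_electrical"]:
        for d in finder.recognise(l,c)[:1]: print(c,l,round(d["confidence"],2),np.round(np.array(P["R"]).T@(np.array(d["location"])-P["t"])))
a=cv2.imread("pics/a2.png")[80:300,170:350];b=cv2.imread("pics/b2.png")[130:310,170:360]
cv2.imwrite("pics/fin.png",np.hstack([cv2.resize(a,(400,489)),cv2.resize(b,(400,489))]))
```

```text
[ 553.81914581 -182.45134051  389.60328017] [-0.45583321  1.06610091 -0.0527154 ] 12.0
scene flap 0.68 [497. 160. 154.]
scene grease_tub 0.95 [473. 318.  60.]
scene screwdriver_red 0.93 [402.  83.  22.]
scene tape_electrical 0.72 [360. 204.  15.]
side flap 0.73 [562. -12. 160.]
side grease_tub 0.22 [404.  66.  24.]
side screwdriver_red 0.97 [402.  66.  23.]
```

View pics/fin.png

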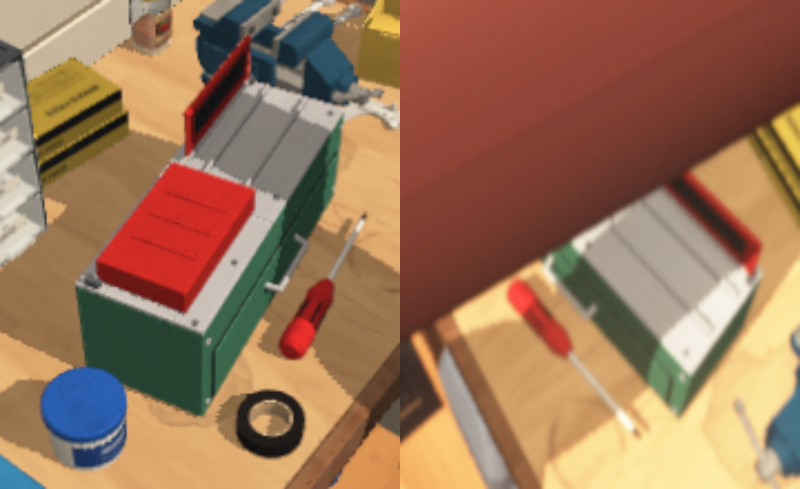

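The flap is shut at (175,235), the plate is upright at (220,95), the tray is empty, and the tub, screwdriver and tape look undisturbed. Handing in.

```bash
python3 -c "
from station import job;print(job.job_done())"
```

```text
the job is handed in; nothing more can be done
None
```

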